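Stand the kitchen display up on its bail stand

ROBOT

A 6-joint arm with a two-finger parallel gripper is mounted at the origin on a cart in front of the work surface, level with it; the furniture and walls round the work are solid. World frame = base frame: x ahead of the robot, y to its left, z up, the work surface at z = 0. Lengths are in m, angles in degrees, forces in N, time in s.
With the tool pointing down it reaches from about 0.375 to 0.9 m from the base axis. Payload 3.1 kg.
Tool frame: the origin (TCP) lies at the very end of the fingers, on their centre line; the grasp point (between the pads) lies 19 mm behind it; z points along the fingers, y is the line along which they close (so a half turn about z gives the same grasp; the last joint's range is limited). The gripper opens to 87 mm and grips with 3 to 60 N. Pads are 19 mm wide; open, the fingers measure 117 mm over their backs; the gripper's body (75 mm by 190 mm) begins 51 mm behind the grasp point.
Start: joints at [-79.612, 30.224, 82.088, -0, 67.689, -10.227], TCP at [0.22, -0.585, 0.223] pointing down, gripper open.
Joint ranges: [-176.69, 176.69], [-43.24, 126.21], [12.49, 139.97], [-82, 262], [0, 151.66], [-163.58, 163.58]. Speed limits (degrees/s): [159.86, 159.86, 180, 180, 180, 180].

INTERFACE

Orientations are given as a 3x3 rotation matrix whose columns are the frame's x, y, z axes.
In Python, from rig import bot gives the robot as it stands.
- The arm moves only by the tool move_arm, never from a script. Its argument "increments" is a list of rows, each an object with "xyz": the shift along the tool's x, y, z in mm, a list of three; "roll": the turn about the tool's z in rad; "grip": the opening in per cent of the stroke, from 0 (shut) to 100 (fully open). A call has 1 to 5 rows; each row shifts and turns the commanded pose from where the row before left it, along the tool's axes as they then stand; what a row does not reach is not made up. A row lasts 1/12 s, in which the tool goes at most 41.7 mm and 7.16 degrees, less where a joint would pass 70% of its speed; a pose out of reach is approached as far as the arm can. A call is refused whole if a number of a shift passes 41.7 or a number of a turn 0.125, either way. A call with a gripper value outside its range is refused whole. The fingers move at their own pace and stop on an object; the grip force is fixed at half the most. Time passes only in rows, so rows that do not move let the fingers close. It gives the time, the measured TCP pose, the force, the opening and the grip force at its end, in the units of the state.
- bot.read_state(): the state, without advancing time (a new reading comes with each control period).
- bot.capture(name): name is "side" or "top" or "wrist"; returns (picture, depth): 400x640x3 uint8, red, green, blue; 400x640 float32, m along the optical axis (not along the pixel's ray), 0 where there is no reading.
- bot.camera_model(name): a dict with "intrinsics" (3x3 intrinsics, pixels), "D" ([k1, k2, p1, p2, k3] as OpenCV has them; the pictures are not rectified), "rvec" (rotation vector, rad) and "tvec" (3), from world to camera coordinates, as OpenCV has them; the wrist camera has in their place "tool_from_camera" (4x4, takes a point from camera to tool coordinates, whose origin is the TCP and whose axes are the flange's). Camera axes: x right, y down, z forward; pixel columns grow to the right and rows downward; lengths in m; the calibration is good to about 2 mm. A picture is of the moment at which its call begins: read the wrist's pose just before it. camera_model takes no time and is no camera call.
- bot.hand_in(): hands the job in; it is judged then, once.
Trained networks look in the newest picture that a camera, given by its name, has taken for a name from the list of things; names that differ only in an ending like _2 or _b are one class to them, and where a whole thing is asked for, a point or a joint stands for the part that bears it (a point fixed in the world has none). Each returns a list of dicts, best first, with "conf" (0 to 1); they miss things now and then, are a little off and sometimes report something else, mostly with a low value. They report only what shows in the picture. A call takes as long as a camera call. They do not tell look-alikes from the thing itself.
- bot.spot_in(label, camera): "at" ([x, y, z] in m, in the coordinates of the camera as it stood for that picture, good to about 4 mm: the middle of the surface that is visible of it).
- bot.trace(label, camera): "mask" (400x640 bool, what is visible of it).
The state is a dict: "time_s": time; "joint_positions": joint angles; "qvel": joint speeds; "tau": joint torques, N m; "position": TCP position; "tcp_rot": TCP orientation; "force": force on the tool from outside, world axes, zero at the start; "moment": the same for the moment, N m; "opening": opening from 0.0 (shut) to 1.0 (fully open); "grasp_force": force on a finger pad.
Only numpy, scipy, OpenCV 4.12 (cv2) and the standard library are available. Lean on these libraries where they do the work, as an engineer would, in place of code of your own. Each camera call takes 0.05 s, during which the arm holds its last target. There are 200 camera calls.

TASK

A small kitchen display lies on its screen on the counter, and a squat jar stands just behind it where the foot of its stand has to come down. First move the jar clear, keeping it upright; then unfold the display's wire stand fully; then tip the display up where it lies, so that it stands by itself, leaning back on the stand with its screen towards the robot. Leave the other things as they are.

Things in the scene. Friction and masses are not known exactly. Their poses are not given: they have to be found in the camera images.
- display: Grey tablet-like display, 0.55 kg, 168 mm wide (y), lying screen down. Origin: on the screen plane below the middle of the barrel (its round bottom edge). Axes when lying: z up out of the back, x to the bottom edge and away from the robot. Flat body x -112 to 0, z 0 to 14 mm; top edge (x -112) nearest the robot. Standing, it is turned 105 deg about y from lying, leaning back 15 deg.
- barrel (a point): Middle of the axis of the barrel, radius 13 mm, along y at the display's x 0, z 13 mm; also the stand's hinge axis. It holds the battery: the centre of mass is about 35 mm from this axis. As the display is tipped up, the barrel rolls on the counter, away from the robot, about 25 mm in all.
- stand (a joint): Wire stand: 0 folded along the back, 1.274 fully open at its stop (79 deg from the back); grows as the cross-bar is raised and swung towards the barrel. Friction hinge, 0.11 N m (1.4 N at the bar): stays where left, holds the display up. Pushing the bar on past the stop, over and down, tips the display (2 N at first; balances near 90 deg, then falls back onto the foot).
- foot (a point): Middle of the stand's cross-bar (its foot), 100 mm from the hinge axis, parallel to the barrel, with a black rubber sleeve 13 mm in diameter, 130 mm long. The stand is a U of 8 mm rod, 190 mm wide, hinged in the barrel's ends. Folded, the bar lies at the display's x -100, z 23 mm, its sleeve 2.5 mm above the back.
- squat_jar: Squat round jar with a wide screw lid, the one just behind the display (not its twin among the bottles at the back), 59 mm in diameter, 66 mm high, 0.08 kg; origin in the middle of its underside, z up. At the start it stands 60 to 85 mm beyond the barrel's axis, in the way: as the display is tipped up the stand, 190 mm wide, sweeps over to about 135 mm beyond the barrel's starting axis.
- salt_shaker: Plain salt shaker with a perforated top, 41 mm in diameter, 76 mm high, beside the display; origin in the middle of its underside. Leave it.
- spoon: Teaspoon lying on the counter, 137 mm long along its x, 28 mm wide, 13 mm high; origin under its middle. Leave it.
- glasses: Spectacles lying with their arms open, 141 x 142 x 42 mm; origin under the middle. Leave them.
- herb_jar_a: Herb jar with a dark cap, 41 mm in diameter, 105 mm high; origin in the middle of its underside. Leave it.
- herb_jar_b: A second such herb jar, 41 mm in diameter, 105 mm high. Leave it.
There are look-alikes about, which are no part of the job. Leave any yellow look-alike of the squat_jar alone.

How it is judged:
By the outcome, as a careful person would: the job done as asked, in the order asked, and still so for the second after the job is handed in, with the robot touching nothing.
It also fails if it takes over 58 s, if anything falls off the work surface, if the arm or the gripper's body presses on something with over 40 N, if the wrist force passes 120 N, or if a joint passes its speed limit or range.

## Working session

There is one attempt and no reset: what is moved stays moved. The work goes in short steps, Python scripts to look and compute and a tool call to move; the robot and the scene stay as the last step left them, time stands still between calls to the robot, and variables do not carry over. Pictures are saved under pics/ and viewed, at most 10 in all, crops included, and the job is handed in when it is done.

Besides the shell and the picture viewer there is one more tool, called after ">>>" by a JSON object that holds its "op" and its "data". move_arm: Moves the arm, as the interface text tells. Its arguments: {"type":"object","properties":{"increments":{"type":"array"}},"required":["increments"]}

```bash
mkdir -p pics; ls; cat > h.py <<'E'
import numpy as np, cv2
from rig import bot
def cam2world(c,p):
    m=bot.camera_model(c); p=np.asarray(p,float)
    if c=='wrist':
        s=bot.read_state(); T=np.array(m['tool_from_camera'])
        return (p@T[:3,:3].T+T[:3,3])@np.array(s['tcp_rot']).T+np.array(s['position'])
    R=cv2.Rodrigues(np.array(m['rvec'],float))[0]
    return (p-np.ravel(m['tvec']))@R
def cloud(c,d,mask):
    m=bot.camera_model(c); v,u=np.nonzero(mask&(d>0)); z=d[v,u]
    n=cv2.undistortPoints(np.c_[u,v].astype(float)[:,None],np.array(m['intrinsics'],float),np.array(m['D'],float))[:,0]
    return cam2world(c,np.c_[n*z[:,None],z])
def save(n,im): cv2.imwrite('pics/'+n+'.png',im[:,:,::-1])
E
python3 - <<'E'
from h import *
print(bot.read_state())
for c in ['top','side']:
    im,d=bot.capture(c); save(c+'0',im); np.save(c+'0d.npy',d)
    for l in ['display','squat_jar','foot','barrel','salt_shaker','spoon','glasses','herb_jar_a']:
        print(c,l,[(round(r['conf'],2),cam2world(c,r['at']).round(3).tolist()) for r in bot.spot_in(l,c)])
E
```

```text
pics
{'time_s': 0.0, 'joint_positions': array([-7.96130433e+01,  3.02787665e+01,  8.21561020e+01, -1.69749858e-03,
        6.76892748e+01, -1.02265758e+01]), 'qvel': array([ 0.03912695, -0.0093535 ,  0.04020119,  0.01800125,  0.07560156,
       -0.01943628]), 'tau': array([-1.55799266e-04, -4.40039563e+01, -1.76589775e+01,  6.32778229e-02,
        5.82661398e-02, -1.69310256e-04]), 'position': array([ 0.21993203, -0.58424326,  0.22157536]), 'tcp_rot': array([[ 9.35972514e-01,  3.52072832e-01, -4.17606546e-04],
       [ 3.52072898e-01, -9.35970167e-01,  2.12625706e-03],
       [ 3.57730076e-04, -2.13714611e-03, -9.99997652e-01]]), 'force': array([ 0.55239274, -0.51021091, -0.33059447]), 'moment': array([-0.01947006, -0.04958794,  0.02619429]), 'grasp_force': 0.0, 'opening': 1.005381482312772}
top display [(0.63, [0.476, -0.041, 0.012]), (0.63, [0.737, 0.247, 0.104])]
top squat_jar [(0.87, [0.595, 0.158, 0.065]), (0.81, [0.599, -0.035, 0.065]), (0.78, [0.745, -0.128, 0.061])]
top foot [(0.69, [0.441, -0.042, 0.041]), (0.46, [0.72, 0.305, 0.103])]
top barrel [(0.96, [0.48, -0.037, 0.013])]
top salt_shaker [(0.66, [0.527, -0.189, 0.075])]
top spoon [(0.72, [0.466, 0.127, 0.004])]
top glasses [(0.52, [0.492, 0.291, 0.033])]
top herb_jar_a [(0.95, [0.738, 0.25, 0.106]), (0.79, [0.721, 0.303, 0.104])]
side display [(0.98, [0.481, -0.038, 0.011])]
side squat_jar [(0.92, [0.605, -0.024, 0.063]), (0.88, [0.75, -0.114, 0.063]), (0.83, [0.612, 0.167, 0.068])]
side foot [(0.79, [0.443, -0.029, 0.038])]
side barrel [(0.68, [0.478, -0.034, 0.017])]
side salt_shaker [(0.72, [0.535, -0.183, 0.053])]
side spoon [(0.6, [0.472, 0.131, 0.013]), (0.51, [0.479, -0.038, 0.012]), (0.17, [0.733, 0.325, 0.107])]
side glasses [(0.77, [0.503, 0.294, 0.031])]
side herb_jar_a [(0.92, [0.733, 0.321, 0.109]), (0.72, [0.75, 0.265, 0.094])]
```

View pics/top0.png

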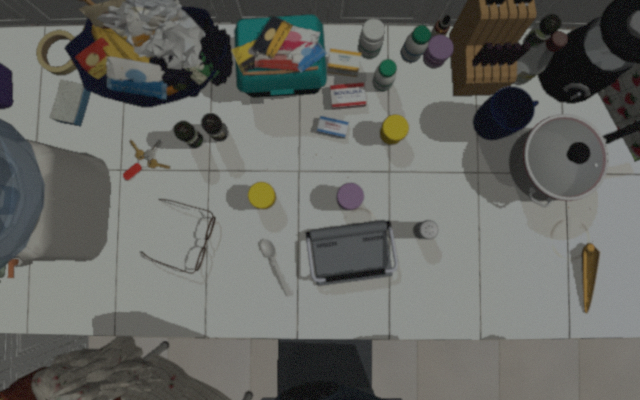

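View pics/side0.png

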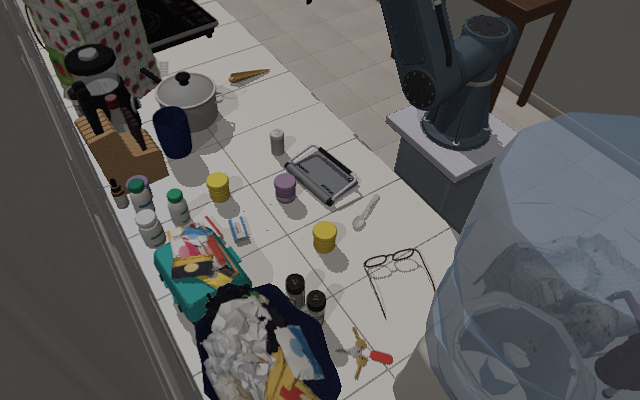

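Top view: the purple jar at (350,196) is the target, just behind the display (307–395, 222–283). Its barrel is on the far side and the black sleeve on the near side at about (353,277). The yellow jars at (262,195) and (395,128) are look-alikes. Next I measure these precisely from depth.

```bash
python3 - <<'E'
from h import *
d=np.load('top0d.npy'); im=cv2.imread('pics/top0.png')
mk=np.zeros(d.shape,bool); mk[180:300,290:450]=1
P=cloud('top',d,mk); 
def box(x0,x1,y0,y1,z0,z1): return P[(P[:,0]>x0)&(P[:,0]<x1)&(P[:,1]>y0)&(P[:,1]<y1)&(P[:,2]>z0)&(P[:,2]<z1)]
f=box(.33,.68,-.02,0,-.02,.02); print('counter',np.median(box(.33,.38,-.15,.1,-.02,.05)[:,2]))
j=box(.56,.66,-.1,.05,.055,.09); print('jar',cv2.minEnclosingCircle(j[:,:2].astype('float32')),np.median(j[:,2]))
s=box(.5,.57,-.24,-.15,.06,.09); print('salt',cv2.minEnclosingCircle(s[:,:2].astype('float32')),np.median(s[:,2]))
D=box(.36,.56,-.16,.09,.009,.06)
print('display',cv2.minAreaRect(D[:,:2].astype('float32')))
print('hi'); H=D[D[:,2]>.03]; print(len(H),H.min(0),H.max(0),np.median(H,0)); print(cv2.minAreaRect(H[:,:2].astype('float32')))
# profile along depth
yaw=np.arctan2(1,8)
r=cv2.minAreaRect(D[:,:2].astype('float32'));print(cv2.boxPoints(r))
for x in np.arange(.36,.56,.008):
    q=D[(abs(D[:,1]+.04)<.02)&(abs(D[:,0]-x)<.004)]
    if len(q): print(round(x,3),len(q),np.percentile(q[:,2],[10,50,90]).round(4))
im2=cv2.resize(im[200:300,280:440],None,fx=5,fy=5,interpolation=cv2.INTER_CUBIC);cv2.imwrite('pics/crop0.png',im2)
t=bot.trace('foot','top')
for c in ['foot','stand','barrel']:
    for r in bot.trace(c,'side')[:2]:
        print(c,r['conf'],r['mask'].sum())
E
```

```text
counter -0.0010951768568694914
jar ((0.5987611413002014, -0.03480362892150879), 0.029462307691574097) 0.06475074334349663
salt ((0.528764545917511, -0.19694918394088745), 0.021139144897460938) 0.07368275980904174
display ((0.47877824306488037, -0.04090806841850281), (0.12380430847406387, 0.1905527412891388), 7.715493202209473)
hi
630 [ 0.4180507  -0.13748591  0.03001386] [0.52594423 0.0565554  0.04859663] [ 0.43733883 -0.04649287  0.04038511]
((0.47614020109176636, -0.04102303087711334), (0.10120067745447159, 0.18992604315280914), 7.734004020690918)
[[ 0.40464523  0.04519514]
 [ 0.43022773 -0.14363252]
 [ 0.5529113  -0.12701128]
 [ 0.5273287   0.06181638]]
0.416 21 [0.0103 0.0129 0.0142]
0.424 53 [0.0126 0.039  0.0426]
0.432 87 [0.0129 0.0416 0.0439]
0.44 64 [0.0109 0.0135 0.0164]
0.448 71 [0.0113 0.0135 0.0158]
0.456 71 [0.0113 0.0135 0.0156]
0.464 56 [0.0117 0.0139 0.0161]
0.472 73 [0.0109 0.0131 0.0154]
0.48 70 [0.0104 0.0133 0.016 ]
0.488 60 [0.012  0.0133 0.0161]
0.496 75 [0.0107 0.0131 0.0153]
0.504 60 [0.011  0.0134 0.0153]
0.512 66 [0.0113 0.0137 0.0168]
0.52 72 [0.0179 0.0227 0.0254]
0.528 59 [0.0223 0.025  0.0274]
0.536 65 [0.0176 0.0216 0.025 ]
0.544 10 [0.0135 0.016  0.0203]
foot 0.72 482
foot 0.29 62
stand 0.87 497
stand 0.58 521
barrel 0.97 2338
```

View pics/crop0.png

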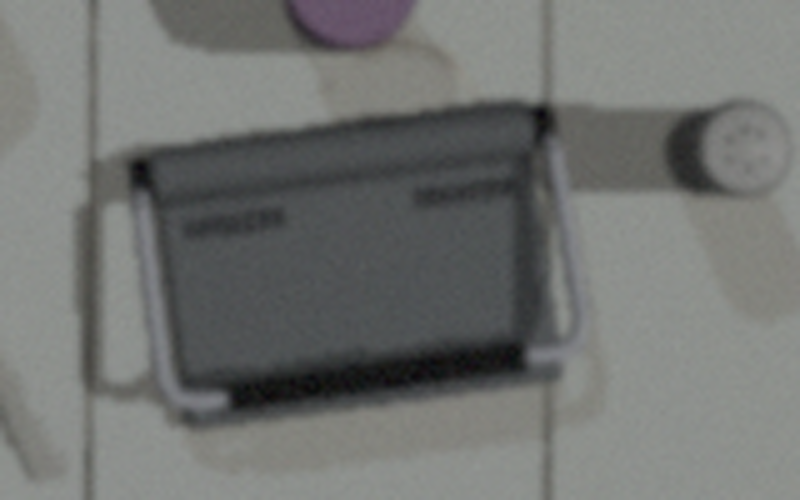

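The jar is at (0.599,-0.035). The display yaw is about 7.7°, with the barrel axis at (0.527,-0.034). The stand is already about 8° open, with the bar at z≈0.037. I'll align the tool to the display yaw and go above the jar, closing across y.

>>> {"op": "move_arm", "data": {"increments": [{"xyz": [0,0,0],"roll": 0.1125,"grip": 100},{"xyz": [0,0,0],"roll": 0.1125,"grip": 100},{"xyz": [22,-24,0],"roll": 0,"grip": 100},{"xyz": [22,-24,0],"roll": 0,"grip": 100},{"xyz": [22,-24,0],"roll": 0,"grip": 100}]}}

```text
time_s: 1.52
position: [0.2759, -0.5041, 0.2224]
tcp_rot: [[0.991, 0.133, 0.0], [0.133, -0.991, 0.0], [0.0, -0.0, -1.0]]
force: [0.3, -0.5, 0.3]
opening: 0.999
grasp_force: 0.0
```

>>> {"op": "move_arm", "data": {"increments": [{"xyz": [24,-26,0],"roll": 0,"grip": 100},{"xyz": [24,-26,0],"roll": 0,"grip": 100},{"xyz": [24,-26,0],"roll": 0,"grip": 100},{"xyz": [24,-26,0],"roll": 0,"grip": 100},{"xyz": [24,-26,0],"roll": 0,"grip": 100}]}}

```text
time_s: 1.93
position: [0.378, -0.3584, 0.2228]
tcp_rot: [[0.991, 0.134, 0.0], [0.134, -0.991, -0.0], [0.0, 0.0, -1.0]]
force: [0.6, 0.2, -0.8]
opening: 0.999
grasp_force: 0.0
```

>>> {"op": "move_arm", "data": {"increments": [{"xyz": [24,-26,0],"roll": 0,"grip": 100},{"xyz": [24,-26,0],"roll": 0,"grip": 100},{"xyz": [24,-26,0],"roll": 0,"grip": 100},{"xyz": [24,-26,0],"roll": 0,"grip": 100},{"xyz": [24,-26,0],"roll": 0,"grip": 100}]}}

```text
time_s: 2.35
position: [0.4795, -0.2133, 0.2228]
tcp_rot: [[0.991, 0.134, 0.0], [0.134, -0.991, -0.0], [0.0, 0.0, -1.0]]
force: [0.4, -0.6, -0.2]
opening: 0.999
grasp_force: 0.0
```

>>> {"op": "move_arm", "data": {"increments": [{"xyz": [28,-32,0],"roll": 0,"grip": 100},{"xyz": [28,-32,0],"roll": 0,"grip": 100},{"xyz": [28,-32,0],"roll": 0,"grip": 100},{"xyz": [28,-32,0],"roll": 0,"grip": 100},{"xyz": [31,-34,0],"roll": 0,"grip": 100}]}}

```text
time_s: 2.77
position: [0.595, -0.0395, 0.2227]
tcp_rot: [[0.991, 0.135, 0.0], [0.135, -0.991, -0.0], [0.0, 0.0, -1.0]]
force: [1.0, -0.0, 0.1]
opening: 1.001
grasp_force: 0.0
```

>>> {"op": "move_arm", "data": {"increments": [{"xyz": [0,0,30],"roll": 0,"grip": 100},{"xyz": [0,0,40],"roll": 0,"grip": 100},{"xyz": [0,0,40],"roll": 0,"grip": 100},{"xyz": [0,0,15],"roll": 0,"grip": 100},{"xyz": [0,0,0],"roll": 0,"grip": 100}]}}

```text
time_s: 3.18
position: [0.5909, -0.0404, 0.0931]
tcp_rot: [[0.991, 0.135, -0.01], [0.135, -0.991, 0.002], [-0.009, -0.004, -1.0]]
force: [-1.7, -0.4, 1.1]
opening: 1.005
grasp_force: 0.0
```

```bash
python3 - <<'E'
from h import *
print(bot.read_state()['position'])
im,d=bot.capture('wrist'); save('w1',im)
for r in bot.spot_in('squat_jar','wrist'): print(r['conf'],cam2world('wrist',r['at']))
E
```

```text
[ 0.59085486 -0.04042199  0.0930866 ]
0.96 [ 0.73355648 -0.12219892  0.07093468]
0.95 [0.60730153 0.1372983  0.06921986]
0.74 [ 0.6082093  -0.03120518  0.07156195]
```

>>> {"op": "move_arm", "data": {"increments": [{"xyz": [8,-4,0],"roll": 0,"grip": 100},{"xyz": [0,0,30],"roll": 0,"grip": 100},{"xyz": [0,0,33],"roll": 0,"grip": 100},{"xyz": [0,0,0],"roll": 0,"grip": 60},{"xyz": [0,0,0],"roll": 0,"grip": 50}]}}

```text
time_s: 3.7
position: [0.6019, -0.0363, 0.0349]
tcp_rot: [[0.991, 0.134, -0.001], [0.134, -0.991, 0.0], [-0.001, -0.0, -1.0]]
force: [0.2, 0.0, 1.0]
opening: 0.92
grasp_force: 0.0
```

>>> {"op": "move_arm", "data": {"increments": [{"xyz": [0,0,0],"roll": 0,"grip": 50},{"xyz": [0,0,0],"roll": 0,"grip": 50},{"xyz": [0,0,0],"roll": 0,"grip": 50}]}}

```text
time_s: 3.95
position: [0.6033, -0.0367, 0.037]
tcp_rot: [[0.991, 0.134, 0.004], [0.134, -0.991, -0.001], [0.004, 0.001, -1.0]]
force: [-0.9, 2.0, 0.7]
opening: 0.708
grasp_force: 0.4
```

>>> {"op": "move_arm", "data": {"increments": [{"xyz": [0,0,0],"roll": 0,"grip": 50},{"xyz": [0,0,0],"roll": 0,"grip": 50},{"xyz": [0,0,-10],"roll": 0,"grip": 50},{"xyz": [0,0,-10],"roll": 0,"grip": 50}]}}

```text
time_s: 4.28
position: [0.6011, -0.0364, 0.0551]
tcp_rot: [[0.991, 0.134, -0.001], [0.134, -0.991, 0.0], [-0.001, -0.0, -1.0]]
force: [-1.1, 0.7, -0.4]
opening: 0.646
grasp_force: 30.0
```

>>> {"op": "move_arm", "data": {"increments": [{"xyz": [4,15,0],"roll": 0,"grip": 50},{"xyz": [5,28,0],"roll": 0,"grip": 50},{"xyz": [5,28,0],"roll": 0,"grip": 50},{"xyz": [5,28,0],"roll": 0,"grip": 50},{"xyz": [5,28,0],"roll": 0,"grip": 50}]}}

```text
time_s: 4.7
position: [0.6432, -0.1615, 0.055]
tcp_rot: [[0.991, 0.134, 0.001], [0.134, -0.991, -0.001], [0.001, 0.001, -1.0]]
force: [0.2, 0.4, -1.1]
opening: 0.649
grasp_force: 30.0
```

>>> {"op": "move_arm", "data": {"increments": [{"xyz": [4,28,0],"roll": 0,"grip": 50},{"xyz": [3,19,0],"roll": 0,"grip": 50},{"xyz": [0,0,5],"roll": 0,"grip": 50},{"xyz": [0,0,7],"roll": 0,"grip": 50},{"xyz": [0,0,4],"roll": 0,"grip": 50}]}}

```text
time_s: 5.12
position: [0.6544, -0.2042, 0.0372]
tcp_rot: [[0.991, 0.134, -0.003], [0.134, -0.991, 0.002], [-0.002, -0.002, -1.0]]
force: [0.5, 0.7, -1.3]
opening: 0.647
grasp_force: 30.0
```

>>> {"op": "move_arm", "data": {"increments": [{"xyz": [0,0,0],"roll": 0,"grip": 50},{"xyz": [0,0,0],"roll": 0,"grip": 50},{"xyz": [0,0,2],"roll": 0,"grip": 50},{"xyz": [0,0,0],"roll": 0,"grip": 50}]}}

```text
time_s: 5.45
position: [0.6558, -0.2037, 0.0367]
tcp_rot: [[0.991, 0.136, -0.0], [0.136, -0.991, 0.0], [-0.0, -0.0, -1.0]]
force: [0.3, 0.4, -0.1]
opening: 0.647
grasp_force: 30.0
```

>>> {"op": "move_arm", "data": {"increments": [{"xyz": [0,0,1],"roll": 0,"grip": 50},{"xyz": [0,0,0],"roll": 0,"grip": 80},{"xyz": [0,0,0],"roll": 0,"grip": 90},{"xyz": [0,0,0],"roll": 0,"grip": 95},{"xyz": [0,0,0],"roll": 0,"grip": 95}]}}

```text
time_s: 5.87
position: [0.6559, -0.2047, 0.0355]
tcp_rot: [[0.991, 0.135, 0.0], [0.135, -0.991, -0.0], [0.0, 0.0, -1.0]]
force: [0.1, 0.1, -0.2]
opening: 0.866
grasp_force: 0.0
```

>>> {"op": "move_arm", "data": {"increments": [{"xyz": [0,0,-5],"roll": 0,"grip": 95},{"xyz": [0,0,-20],"roll": 0,"grip": 95},{"xyz": [0,0,-30],"roll": 0,"grip": 95},{"xyz": [0,0,-30],"roll": 0,"grip": 70},{"xyz": [0,0,-15],"roll": 0,"grip": 50}]}}

```text
time_s: 6.28
position: [0.6576, -0.2057, 0.1396]
tcp_rot: [[0.991, 0.134, 0.005], [0.134, -0.991, -0.003], [0.005, 0.003, -1.0]]
force: [-0.3, -0.6, 0.0]
opening: 0.867
grasp_force: 0.0
```

>>> {"op": "move_arm", "data": {"increments": [{"xyz": [-20,-10,0],"roll": 0,"grip": 50},{"xyz": [-35,-19,0],"roll": 0,"grip": 50},{"xyz": [-35,-19,0],"roll": 0,"grip": 50},{"xyz": [-35,-19,0],"roll": 0,"grip": 50},{"xyz": [-35,-19,0],"roll": 0,"grip": 50}]}}

```text
time_s: 6.7
position: [0.4841, -0.1404, 0.136]
tcp_rot: [[0.991, 0.134, 0.001], [0.134, -0.991, -0.0], [0.001, 0.001, -1.0]]
force: [-0.1, -0.4, 0.1]
opening: 0.536
grasp_force: 0.0
```

>>> {"op": "move_arm", "data": {"increments": [{"xyz": [-21,-10,0],"roll": 0,"grip": 50},{"xyz": [0,0,0],"roll": 0,"grip": 50},{"xyz": [0,0,0],"roll": 0,"grip": 50}]}}

```text
time_s: 6.95
position: [0.4627, -0.1336, 0.1361]
tcp_rot: [[0.991, 0.134, 0.0], [0.134, -0.991, -0.0], [0.0, 0.0, -1.0]]
force: [0.7, -0.3, 0.2]
opening: 0.504
grasp_force: 0.0
```

```bash
python3 - <<'E'
from h import *
s=bot.read_state(); print(s['position'],s['opening'])
im,d=bot.capture('wrist'); save('w2',im)
P=cloud('wrist',d,np.ones(d.shape,bool))
e=np.array([np.cos(np.radians(7.7)),np.sin(np.radians(7.7))]);n=np.array([-e[1],e[0]])
B=np.array([.527,-.0343]); q=P[:,:2]-B; X,Y,Z=q@e,q@n,P[:,2]
print('cov',P.min(0),P.max(0))
def rep(m,t):
    if m.sum()>5: print(t,m.sum(),X[m].min().round(4),X[m].max().round(4),Y[m].min().round(4),Y[m].max().round(4),np.percentile(Z[m],[10,50,90]).round(4))
for x in np.arange(-.12,.02,.012):
    m=(abs(X-x)<.006)&(Y<-.086)&(Y>-.11)&(Z>.008)&(Z<.06); rep(m,('arm',round(x,3)))
for x in np.arange(-.125,.025,.008):
    m=(abs(X-x)<.004)&(abs(Y+.03)<.02)&(Z<.06)&(Z>-.02); rep(m,('mid',round(x,3)))
imt,dt=bot.capture('top');
for r in bot.spot_in('squat_jar','top'): print(r['conf'],cam2world('top',r['at']).round(3))
E
```

```text
[ 0.46274577 -0.13361304  0.13612261] 0.5036447693843041
cov [-0.86374805 -1.33699313 -0.85643337] [0.68211695 0.38543706 0.25691855]
('arm', np.float64(-0.096)) 31 -0.0963 -0.0901 -0.0924 -0.0866 [0.0401 0.0411 0.0423]
('arm', np.float64(-0.084)) 108 -0.0899 -0.0781 -0.0953 -0.0866 [0.038  0.0399 0.0418]
('arm', np.float64(-0.072)) 110 -0.0779 -0.0661 -0.0953 -0.0876 [0.0361 0.0381 0.0395]
('arm', np.float64(-0.06)) 108 -0.066 -0.0542 -0.0953 -0.0876 [0.0346 0.0365 0.0377]
('arm', np.float64(-0.048)) 102 -0.0538 -0.0422 -0.0943 -0.0876 [0.0331 0.0349 0.0365]
('arm', np.float64(-0.036)) 105 -0.042 -0.0304 -0.0943 -0.0877 [0.0316 0.0329 0.0344]
('arm', np.float64(-0.024)) 105 -0.0299 -0.018 -0.0942 -0.0877 [0.0295 0.0312 0.0323]
('arm', np.float64(-0.012)) 112 -0.018 -0.0064 -0.0943 -0.0867 [0.0256 0.0289 0.0308]
('arm', np.float64(-0.0)) 126 -0.0059 0.006 -0.0943 -0.0867 [0.0219 0.0235 0.0246]
('arm', np.float64(0.012)) 52 0.0068 0.0113 -0.0943 -0.0868 [0.0183 0.0209 0.023 ]
('mid', np.float64(-0.125)) 207 -0.1289 -0.121 -0.0496 -0.0102 [-0.0009 -0.0002  0.0007]
('mid', np.float64(-0
[... 744 characters left out ...]
d', np.float64(-0.037)) 320 -0.041 -0.033 -0.0498 -0.0101 [0.0137 0.0146 0.0156]
('mid', np.float64(-0.029)) 333 -0.033 -0.025 -0.0499 -0.0101 [0.0138 0.0148 0.0156]
('mid', np.float64(-0.021)) 326 -0.025 -0.0173 -0.0496 -0.0102 [0.0139 0.0149 0.0158]
('mid', np.float64(-0.013)) 329 -0.0166 -0.0093 -0.0498 -0.0102 [0.014  0.015  0.0199]
('mid', np.float64(-0.005)) 371 -0.0085 -0.001 -0.05 -0.0101 [0.0225 0.025  0.0265]
('mid', np.float64(0.003)) 403 -0.001 0.007 -0.05 -0.0102 [0.0251 0.0262 0.0272]
('mid', np.float64(0.011)) 339 0.0078 0.0142 -0.0499 -0.0103 [0.0156 0.0221 0.0248]
('mid', np.float64(0.019)) 358 0.0153 0.0229 -0.05 -0.0103 [-0.0002  0.0008  0.0018]
0.77 [ 0.651 -0.201  0.066]
```

View pics/w2.png

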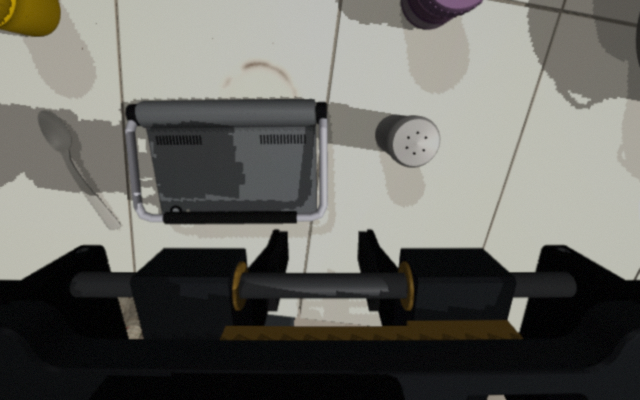

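>>> {"op": "move_arm", "data": {"increments": [{"xyz": [6,1,20],"roll": 0,"grip": 40},{"xyz": [0,0,35],"roll": 0,"grip": 40},{"xyz": [0,0,35],"roll": 0,"grip": 40},{"xyz": [0,0,15],"roll": 0,"grip": 40},{"xyz": [0,0,7],"roll": 0,"grip": 40}]}}

```text
time_s: 7.52
position: [0.4697, -0.1342, 0.0208]
tcp_rot: [[0.991, 0.134, -0.003], [0.134, -0.991, 0.002], [-0.002, -0.002, -1.0]]
force: [-0.7, 0.1, 2.0]
opening: 0.401
grasp_force: 0.0
```

>>> {"op": "move_arm", "data": {"increments": [{"xyz": [0,0,0],"roll": 0,"grip": 20},{"xyz": [0,0,0],"roll": 0,"grip": 10},{"xyz": [0,0,0],"roll": 0,"grip": 5},{"xyz": [0,0,0],"roll": 0,"grip": 0},{"xyz": [0,0,0],"roll": 0,"grip": 0}]}}

```text
time_s: 7.93
position: [0.4703, -0.1343, 0.0247]
tcp_rot: [[0.991, 0.134, 0.002], [0.134, -0.991, -0.001], [0.002, 0.001, -1.0]]
force: [0.4, 4.0, 0.6]
opening: 0.107
grasp_force: 1.5
```

>>> {"op": "move_arm", "data": {"increments": [{"xyz": [0,0,0],"roll": 0,"grip": 0},{"xyz": [0,0,0],"roll": 0,"grip": 0}]}}

```text
time_s: 8.1
position: [0.47, -0.1341, 0.0243]
tcp_rot: [[0.991, 0.134, 0.001], [0.134, -0.991, -0.0], [0.001, 0.001, -1.0]]
force: [0.8, 1.9, 1.0]
opening: 0.08
grasp_force: 30.0
```

>>> {"op": "move_arm", "data": {"increments": [{"xyz": [2.8,0,-7.7],"roll": 0,"grip": 0},{"xyz": [3.4,0,-7],"roll": 0,"grip": 0},{"xyz": [4.2,0,-6.6],"roll": 0,"grip": 0},{"xyz": [4.8,0,-6.2],"roll": 0,"grip": 0},{"xyz": [5.4,0,-5.6],"roll": 0,"grip": 0}]}}

```text
time_s: 8.52
position: [0.49, -0.1311, 0.0574]
tcp_rot: [[0.991, 0.135, -0.001], [0.135, -0.991, 0.0], [-0.001, -0.0, -1.0]]
force: [-2.1, 0.3, -4.1]
opening: 0.08
grasp_force: 30.1
```

>>> {"op": "move_arm", "data": {"increments": [{"xyz": [6,0,-5],"roll": 0,"grip": 0},{"xyz": [6.4,0,-4.4],"roll": 0,"grip": 0},{"xyz": [6.9,0,-3.6],"roll": 0,"grip": 0},{"xyz": [7.2,0,-2.9],"roll": 0,"grip": 0},{"xyz": [0,0,0],"roll": 0,"grip": 0}]}}

```text
time_s: 8.93
position: [0.519, -0.1283, 0.0733]
tcp_rot: [[0.991, 0.135, 0.004], [0.135, -0.991, -0.002], [0.004, 0.002, -1.0]]
force: [-0.0, -0.5, -2.7]
opening: 0.082
grasp_force: 30.0
```

```bash
cat > m.py <<'E'
from h import *
import sys
e=np.array([np.cos(np.radians(7.7)),np.sin(np.radians(7.7))]);n=np.array([-e[1],e[0]])
B=np.array([.527,-.0343])
def meas(c):
    im,d=bot.capture(c); P=cloud(c,d,np.ones(d.shape,bool)); q=P[:,:2]-B
    return im,np.c_[q@e,q@n,P[:,2]]
E
python3 - <<'E'
from m import *
for c in ['top','side']:
    im,D=meas(c); save(c+'3',im)
    for l in ['foot','barrel']:
        for r in bot.spot_in(l,c):
            w=cam2world(c,r['at']); print(c,l,round(r['conf'],2),w.round(3),((w[:2]-B)@e).round(4),((w[:2]-B)@n).round(4))
    m=(abs(D[:,1])<.06)&(D[:,2]>.035)&(D[:,2]<.13)&(abs(D[:,0])<.12); H=D[m]; print(len(H),np.median(H,0),H.max(0))
    m=(abs(D[:,1])<.05)&(D[:,2]>.018)&(D[:,2]<.03)&(abs(D[:,0])<.02); print('barrel',np.median(D[m],0),D[m][:,0].max())
E
```

```text
top foot 0.89 [0.474 0.009 0.055] -0.0464 0.0504
top barrel 0.75 [ 0.532 -0.015  0.031] 0.0073 0.0188
906 [ 0.03190482 -0.01092428  0.0473962 ] [0.05753911 0.0588236  0.07354315]
barrel [-0.00070789  0.02842174  0.02484948] 0.019885798399341542
side foot 0.63 [ 0.483 -0.016  0.059] -0.041 0.0236
side barrel 0.89 [ 0.519 -0.037  0.041] -0.0082 -0.0019
1014 [-0.00419607 -0.02664888  0.04430309] [0.05893713 0.05980254 0.08473938]
barrel [-0.000581    0.03053236  0.02513252] 0.019830872294653308
```

View pics/side3.png

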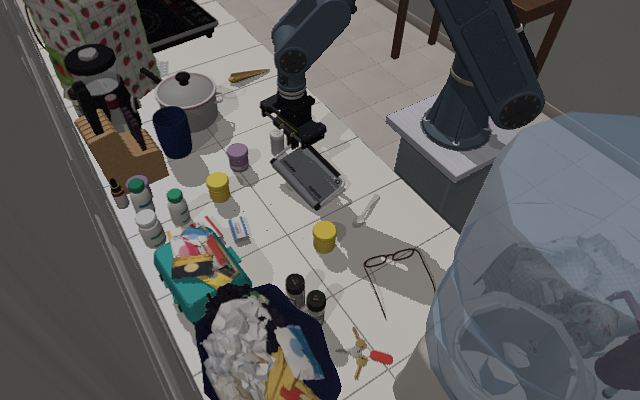

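```bash
python3 - <<'E'
from m import *
im=cv2.imread('pics/side3.png')[110:230,230:390]; cv2.imwrite('pics/c3.png',cv2.resize(im,None,fx=5,fy=5,interpolation=cv2.INTER_CUBIC))
im,D=meas('top')
for y in [-.07,-.04,0,.04,.075]:
    for x in [-.1,-.08,-.06,-.04,-.02,0,.02,.04]:
        m=(abs(D[:,1]-y)<.01)&(abs(D[:,0]-x)<.008)
        print((x,y),np.percentile(D[m][:,2],[10,50,90]).round(3),end=' ')
    print()
E
```

```text
(-0.1, -0.07) [0.522 0.528 0.564] (-0.08, -0.07) [0.499 0.507 0.531] (-0.06, -0.07) [0.254 0.385 0.498] (-0.04, -0.07) [0.392 0.403 0.409] (-0.02, -0.07) [0.411 0.414 0.416] (0, -0.07) [0.412 0.414 0.416] (0.02, -0.07) [0.049 0.406 0.418] (0.04, -0.07) [0.057 0.064 0.4  ] 
(-0.1, -0.04) [0.001 0.607 0.631] (-0.08, -0.04) [-0.     0.544  0.57 ] (-0.06, -0.04) [0.495 0.504 0.525] (-0.04, -0.04) [0.183 0.185 0.486] (-0.02, -0.04) [0.184 0.448 0.473] (0, -0.04) [0.184 0.402 0.449] (0.02, -0.04) [0.041 0.366 0.41 ] (0.04, -0.04) [0.049 0.054 0.057] 
(-0.1, 0) [0.635 0.672 0.752] (-0.08, 0) [0.494 0.552 0.613] (-0.06, 0) [0.068 0.48  0.513] (-0.04, 0) [0.03  0.183 0.481] (-0.02, 0) [0.029 0.036 0.186] (0, 0) [0.03  0.035 0.186] (0.02, 0) [0.029 0.032 0.181] (0.04, 0) [0.041 0.044 0.047] 
(-0.1, 0.04) [0.381 0.78  0.786] (-0.08, 0.04) [0.747 0.764 0.775] (-0.06, 0.04) [0.021 0.056 0.06 ] (-0.04, 0.04) [0.017 0.021 0.024] (-0.02, 0.04) [0.018 0.021 0.024] (0, 0.04) [0.019 0.022 0.025] (0.02, 0.04) [0.02  0.023 0.029] (0.04, 0.04) [0.03  0.034 0.037] 
(-0.1, 0.075) [-0.003 -0.     0.793] (-0.08, 0.075) [0.781 0.788 0.793] (-0.06, 0.075) [0.751 0.769 0.779] (-0.04, 0.075) [-0.003  0.008  0.04 ] (-0.02, 0.075) [-0.002  0.012  0.035] (0, 0.075) [-0.002  0.012  0.032] (0.02, 0.075) [-0.001  0.016  0.027] (0.04, 0.075) [0.006 0.022 0.027]
```

View pics/c3.png

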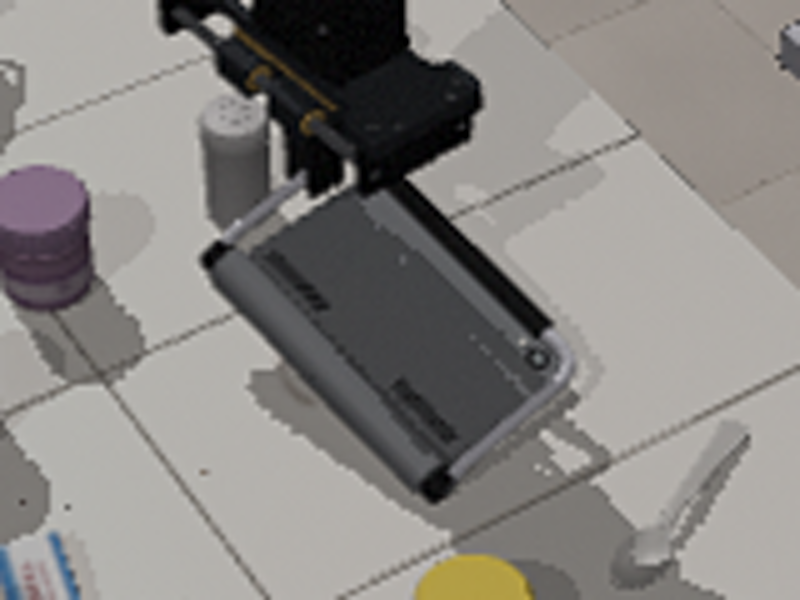

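The crop shows the pinch held the rod stiffly: the display (200–560, 180–500) was lifted at its right end and dragged forward, rather than the stand opening. I'll reverse the path exactly to lay it back.

>>> {"op": "move_arm", "data": {"increments": [{"xyz": [-7.2,0,2.9],"roll": 0,"grip": 0},{"xyz": [-6.9,0,3.6],"roll": 0,"grip": 0},{"xyz": [-6.4,0,4.4],"roll": 0,"grip": 0},{"xyz": [-6,0,5],"roll": 0,"grip": 0},{"xyz": [-5.4,0,5.6],"roll": 0,"grip": 0}]}}

```text
time_s: 9.7
position: [0.484, -0.1322, 0.0507]
tcp_rot: [[0.991, 0.133, 0.0], [0.133, -0.991, 0.0], [0.0, -0.0, -1.0]]
force: [2.7, -2.0, -1.3]
opening: 0.081
grasp_force: 30.4
```

>>> {"op": "move_arm", "data": {"increments": [{"xyz": [-4.8,0,6.2],"roll": 0,"grip": 0},{"xyz": [-4.2,0,6.6],"roll": 0,"grip": 0},{"xyz": [-3.4,0,7],"roll": 0,"grip": 0},{"xyz": [-2.8,0,6],"roll": 0,"grip": 0},{"xyz": [0,0,0],"roll": 0,"grip": 0}]}}

```text
time_s: 10.12
position: [0.4691, -0.134, 0.0241]
tcp_rot: [[0.991, 0.134, -0.001], [0.134, -0.991, 0.001], [-0.001, -0.001, -1.0]]
force: [-0.1, -0.9, -0.0]
opening: 0.078
grasp_force: 30.0
```

```bash
python3 - <<'E'
from m import *
print(bot.read_state()['position'],bot.read_state()['force'])
im,D=meas('side'); save('side4',im); im=im[110:230,230:390]; save('c4',cv2.resize(im,None,fx=4,fy=4,interpolation=cv2.INTER_CUBIC))
for y in [-.07,-.04,0,.04,.08]:
    for x in [-.1,-.08,-.06,-.04,-.02,0,.02,.04]:
        m=(abs(D[:,1]-y)<.008)&(abs(D[:,0]-x)<.006)
        if m.sum()>3: print((x,y),np.percentile(D[m][:,2],[50]).round(3),end=' ')
    print()
E
```

```text
[ 0.46905191 -0.13403529  0.02412483] [-0.13115178 -0.91282283 -0.01719423]
(-0.1, -0.07) [0.24] (-0.08, -0.07) [0.016] (-0.06, -0.07) [0.057] (-0.04, -0.07) [0.213] (-0.02, -0.07) [0.353] (0, -0.07) [0.027] (0.02, -0.07) [0.001] (0.04, -0.07) [-0.] 
(-0.1, -0.04) [0.187] (-0.08, -0.04) [0.17] (-0.06, -0.04) [0.194] (-0.04, -0.04) [0.345] (-0.02, -0.04) [0.016] (0, -0.04) [0.025] (0.02, -0.04) [0.003] (0.04, -0.04) [0.001] 
(-0.1, 0) [0.431] (-0.08, 0) [0.109] (-0.06, 0) [0.112] (-0.04, 0) [0.122] (-0.02, 0) [0.014] (0, 0) [0.025] (0.02, 0) [0.01] (0.04, 0) [-0.001] 
(-0.1, 0.04) [0.013] (-0.08, 0.04) [0.018] (-0.06, 0.04) [0.015] (-0.04, 0.04) [0.014] (-0.02, 0.04) [0.014] (0, 0.04) [0.025] (0.02, 0.04) [0.014] (0.04, 0.04) [-0.001] 
(-0.1, 0.08) [0.] (-0.08, 0.08) [0.012] (-0.06, 0.08) [0.003] (-0.04, 0.08) [0.003] (-0.02, 0.08) [0.002] (0, 0.08) [0.023] (0.02, 0.08) [0.012] (0.04, 0.08) [-0.001]
```

View pics/c4.png

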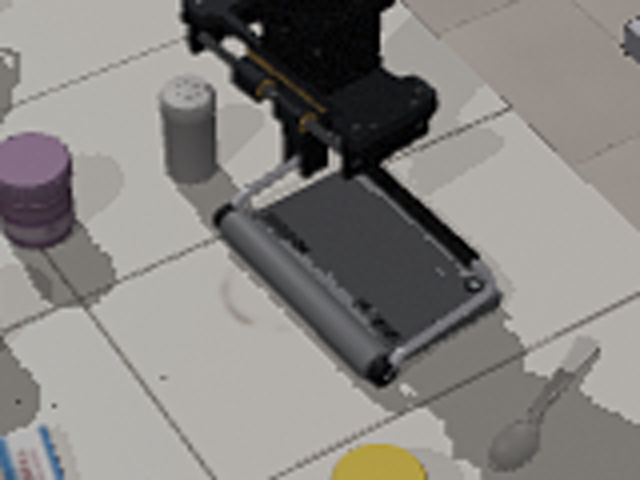

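The display is flat again and only a few mm off. A pinch grips too stiffly at 30 N, so instead I'll swing the bar up by pushing its middle from the near side. The rubber friction should carry it up. First I release and re-measure.

>>> {"op": "move_arm", "data": {"increments": [{"xyz": [0,0,0],"roll": 0,"grip": 30},{"xyz": [0,0,0],"roll": 0,"grip": 40},{"xyz": [0,0,0],"roll": 0,"grip": 40},{"xyz": [0,0,-20],"roll": 0,"grip": 40},{"xyz": [0,0,-30],"roll": 0,"grip": 20}]}}

```text
time_s: 10.58
position: [0.4672, -0.1328, 0.0739]
tcp_rot: [[0.991, 0.135, -0.007], [0.135, -0.991, 0.003], [-0.006, -0.004, -1.0]]
force: [0.3, -0.5, -0.3]
opening: 0.322
grasp_force: 0.0
```

>>> {"op": "move_arm", "data": {"increments": [{"xyz": [-20,-20,-30],"roll": 0,"grip": 0},{"xyz": [-20,-35,-20],"roll": 0,"grip": 0},{"xyz": [-14,-34,0],"roll": 0,"grip": 0},{"xyz": [0,0,0],"roll": 0,"grip": 0},{"xyz": [0,0,0],"roll": 0,"grip": 0}]}}

```text
time_s: 11.0
position: [0.4038, -0.0536, 0.1244]
tcp_rot: [[0.99, 0.138, -0.002], [0.138, -0.99, 0.0], [-0.001, -0.001, -1.0]]
force: [1.1, 1.2, -0.1]
opening: 0.04
grasp_force: 0.0
```

```bash
python3 - <<'E'
from m import *
s=bot.read_state(); print(s['position'],s['opening'])
im,D=meas('wrist'); save('w5',im)
def d2w(x,y): return B+x*e+y*n
m=(D[:,2]>.009)&(D[:,2]<.06)&(D[:,0]>-.13)&(D[:,0]<.06)&(abs(D[:,1])<.13); Q=D[m]
k=Q[(Q[:,2]<.03)&(Q[:,0]>-.02)]
b=cv2.minAreaRect(k[:,:2].astype('float32'));print('barrel rect (disp frame)',b)
for y in [-.06,-.03,0,.03,.06]:
    q=Q[abs(Q[:,1]-y)<.006]; bar=q[(q[:,2]>.03)]; br=q[(q[:,2]>.02)&(q[:,2]<.03)&(q[:,0]>-.03)]
    print(y,'bar',len(bar),np.median(bar,0).round(4),bar[:,2].max().round(4),'barrel x',br[:,0].min().round(4),br[:,0].max().round(4),np.percentile(br[:,2],95).round(4))
q=(s['position'][:2]-B); print('tcp disp',q@e,q@n)
E
```

```text
[ 0.40379585 -0.05362298  0.12439967] 0.04040168617705702
barrel rect (disp frame) ((0.0017210356891155243, -0.005467765033245087), (0.19004763662815094, 0.04337439686059952), 89.98789978027344)
-0.06 bar 180 [-0.0936 -0.0598  0.0436] 0.0458 barrel x -0.0086 0.014 0.0272
-0.03 bar 202 [-0.0919 -0.0303  0.0437] 0.046 barrel x -0.0064 0.0159 0.0271
0 bar 205 [-0.0901 -0.0001  0.0438] 0.046 barrel x -0.0049 0.0175 0.027
0.03 bar 202 [-0.0882  0.03    0.0437] 0.0459 barrel x -0.0028 0.0197 0.0271
0.06 bar 189 [-0.0863  0.0594  0.0435] 0.046 barrel x -0.0012 0.022 0.027
tcp disp -0.12468225747868278 -0.002641095442121098
```

>>> {"op": "move_arm", "data": {"increments": [{"xyz": [3,-5,0],"roll": 0.061,"grip": 0},{"xyz": [0,0,35],"roll": 0,"grip": 0},{"xyz": [0,0,35],"roll": 0,"grip": 0},{"xyz": [0,0,22],"roll": 0,"grip": 0},{"xyz": [0,0,8],"roll": 0,"grip": 0}]}}

```text
time_s: 11.47
position: [0.4082, -0.0508, 0.0209]
tcp_rot: [[0.997, 0.073, -0.003], [0.073, -0.997, 0.001], [-0.003, -0.002, -1.0]]
force: [-0.2, -0.2, 0.7]
opening: 0.004
grasp_force: 0.0
```

>>> {"op": "move_arm", "data": {"increments": [{"xyz": [4,0,0],"roll": 0,"grip": 0},{"xyz": [4,0,0],"roll": 0,"grip": 0},{"xyz": [2,0,0],"roll": 0,"grip": 0},{"xyz": [0,0,0],"roll": 0,"grip": 0}]}}

```text
time_s: 11.8
position: [0.4192, -0.0498, 0.0248]
tcp_rot: [[0.997, 0.074, 0.002], [0.074, -0.997, -0.001], [0.002, 0.001, -1.0]]
force: [-1.1, 0.2, -0.2]
opening: 0.003
grasp_force: 0.4
```

>>> {"op": "move_arm", "data": {"increments": [{"xyz": [2,0,0],"roll": 0,"grip": 0},{"xyz": [1,0,0],"roll": 0,"grip": 0},{"xyz": [0,0,0],"roll": 0,"grip": 0}]}}

```text
time_s: 12.05
position: [0.4204, -0.0489, 0.0244]
tcp_rot: [[0.997, 0.074, -0.001], [0.074, -0.997, 0.0], [-0.001, -0.0, -1.0]]
force: [-3.8, -1.4, 2.1]
opening: 0.008
grasp_force: 2.0
```

>>> {"op": "move_arm", "data": {"increments": [{"xyz": [2,0,-3],"roll": 0,"grip": 0},{"xyz": [1,0,-3],"roll": 0,"grip": 0},{"xyz": [2,0,-4],"roll": 0,"grip": 0},{"xyz": [2,0,-5],"roll": 0,"grip": 0}]}}

```text
time_s: 12.38
position: [0.428, -0.0485, 0.0391]
tcp_rot: [[0.997, 0.074, -0.001], [0.074, -0.997, 0.0], [-0.001, -0.0, -1.0]]
force: [-3.1, 0.2, -0.8]
opening: 0.01
grasp_force: 1.7
```

```bash
cat >> m.py <<'E'
a=np.radians(4.2); e=np.array([np.cos(a),np.sin(a)]);n=np.array([-e[1],e[0]]); B=np.array([.533,-.0386])
def show(c,Y=(-.06,.06)):
    s=bot.read_state(); q=s['position'][:2]-B; print('tcp',(q@e).round(4),(q@n).round(4),s['position'][2].round(4),'f',s['force'].round(1))
    im,D=meas(c)
    for y in np.linspace(*Y,5):
        for x0 in [-.11]:
            q=D[(abs(D[:,1]-y)<.008)&(D[:,0]>-.12)&(D[:,0]<.16)&(D[:,2]<.16)&(D[:,2]>.005)]
            br=q[(q[:,2]>.02)&(q[:,2]<.03)&(abs(q[:,0])<.05)]; bar=q[q[:,2]>.032]
            print(round(y,3),'brl',[len(br)]+(br[:,0].min().round(4),br[:,0].max().round(4)).__repr__().split() if len(br) else None,'hi',len(bar),np.median(bar,0).round(4) if len(bar) else '',np.max(bar,0).round(4) if len(bar) else '')
    return im
E
python3 - <<'E'
from m import *
im=show('side'); save('s6',im)
for r in bot.spot_in('foot','side'): w=cam2world('side',r['at']); print(r['conf'],w,(w[:2]-B)@e)
show('top')
for r in bot.spot_in('foot','top'): w=cam2world('top',r['at']); print(r['conf'],w,(w[:2]-B)@e)
E
```

```text
tcp -0.1055 -0.0022 0.0391 f [-3.1  0.2 -0.8]
-0.06 brl [28, '(np.float64(-0.0032),', 'np.float64(0.0167))'] hi 75 [-0.0822 -0.063   0.1432] [-0.0705 -0.052   0.1546]
-0.03 brl [31, '(np.float64(-0.0033),', 'np.float64(0.0183))'] hi 76 [-0.0794 -0.0291  0.1319] [-0.066  -0.0223  0.1566]
0.0 brl [31, '(np.float64(-0.0039),', 'np.float64(0.0177))'] hi 128 [-0.082   0.0005  0.0749] [-0.0653  0.0079  0.1597]
0.03 brl [40, '(np.float64(-0.0038),', 'np.float64(0.0179))'] hi 113 [-0.0797  0.0303  0.1281] [-0.0649  0.0377  0.1596]
0.06 brl [38, '(np.float64(-0.0036),', 'np.float64(0.0176))'] hi 128 [-0.0883  0.0598  0.1507] [-0.0694  0.068   0.1552]
0.96 [ 0.45318806 -0.02230423  0.05300458] -0.07840412726438992
tcp -0.1045 -0.0026 0.0396 f [-3.1 -0.1  0.9]
-0.06 brl [66, '(np.float64(-0.0054),', 'np.float64(0.0152))'] hi 69 [-0.0778 -0.0612  0.1506] [-0.0701 -0.0521  0.1546]
-0.03 brl [64, '(np.float64(-0.0069),', 'np.float64(0.0151))'] hi 40 [-0.0713 -0.0319  0.1322] [-0.067  -0.0223  0.1357]
0.0 brl [69, '(np.float64(-0.0049),', 'np.float64(0.0168))'] hi 0  
0.03 brl [64, '(np.float64(-0.0052),', 'np.float64(0.0164))'] hi 2 [-0.0696  0.0307  0.1227] [-0.0678  0.0319  0.1233]
0.06 brl [66, '(np.float64(-0.0056),', 'np.float64(0.0164))'] hi 215 [-0.0941  0.0603  0.1514] [-0.0678  0.068   0.1554]
0.55 [0.50410874 0.00475681 0.0378114 ] -0.02563829415383649
```

Pushing works: the bar has risen to about z 0.054 (≈24°) and the barrel has stayed put. I'll continue along the arc.

>>> {"op": "move_arm", "data": {"increments": [{"xyz": [3.2,0,-6.2],"roll": 0,"grip": 0},{"xyz": [3.5,0,-6],"roll": 0,"grip": 0},{"xyz": [3.9,0,-5.8],"roll": 0,"grip": 0},{"xyz": [4.3,0,-5.5],"roll": 0,"grip": 0},{"xyz": [4.7,0,-5.2],"roll": 0,"grip": 0}]}}

```text
time_s: 13.0
position: [0.4477, -0.0471, 0.0682]
tcp_rot: [[0.997, 0.074, -0.001], [0.074, -0.997, 0.0], [-0.001, -0.0, -1.0]]
force: [-4.7, -0.3, 2.4]
opening: 0.002
grasp_force: 2.2
```

>>> {"op": "move_arm", "data": {"increments": [{"xyz": [5,0,-4.8],"roll": 0,"grip": 0},{"xyz": [5.3,0,-4.5],"roll": 0,"grip": 0},{"xyz": [5.7,0,-4.1],"roll": 0,"grip": 0},{"xyz": [5.9,0,-3.7],"roll": 0,"grip": 0},{"xyz": [0,0,0],"roll": 0,"grip": 0}]}}

```text
time_s: 13.42
position: [0.4726, -0.0461, 0.0858]
tcp_rot: [[0.997, 0.074, 0.006], [0.074, -0.997, -0.002], [0.006, 0.002, -1.0]]
force: [-1.1, -0.1, 1.7]
opening: 0.006
grasp_force: 0.6
```

```bash
python3 - <<'E'
from m import *
for c in ['side','top']:
    im=show(c); save('s7'+c,im)
    for l in ['foot','barrel']:
        for r in bot.spot_in(l,c): w=cam2world(c,r['at']); print(l,r['conf'],w,(w[:2]-B)@e)
E
```

```text
tcp -0.0608 -0.0031 0.0858 f [-1.1 -0.1  1.7]
-0.06 brl [27, '(np.float64(0.0027),', 'np.float64(0.0227))'] hi 17 [-0.0395 -0.0586  0.1032] [-0.036  -0.0523  0.1048]
-0.03 brl [32, '(np.float64(0.0024),', 'np.float64(0.0223))'] hi 21 [-0.0392 -0.0302  0.1022] [-0.0357 -0.0226  0.1063]
0.0 brl [38, '(np.float64(0.0035),', 'np.float64(0.025))'] hi 80 [-0.0503  0.0054  0.1041] [-0.0344  0.008   0.1304]
0.03 brl [33, '(np.float64(0.0035),', 'np.float64(0.0231))'] hi 30 [-0.0398  0.0297  0.1031] [-0.0349  0.0375  0.1591]
0.06 brl [36, '(np.float64(0.004),', 'np.float64(0.0237))'] hi 29 [-0.0405  0.06    0.1023] [-0.0359  0.0667  0.1072]
foot 0.8 [ 0.49892517 -0.01878208  0.09443128] -0.03253188959264382
barrel 0.63 [ 0.49889603 -0.03126615  0.0174793 ] -0.03347526548883442
barrel 0.47 [0.50394891 0.29249897 0.02969167] -0.004723984579589855
barrel 0.43 [ 0.53636282 -0.18538706  0.05511647] -0.007396628350989094
barrel 0.2 [ 0.49791575 -0.01927146  0.09578094] -0.033574444832617546
tcp -0.0618 -0.003 0.0849 f [ 0.3 -0.5 -0.1]
-0.06 brl [66, '(np.float64(0.0013),', 'np.float64(0.0215))'] hi 0  
-0.03 brl [58, '(np.float64(0.0016),', 'np.float64(0.0212))'] hi 0  
0.0 brl [61, '(np.float64(0.0008),', 'np.float64(0.0215))'] hi 0  
0.03 brl [65, '(np.float64(0.0008),', 'np.float64(0.0208))'] hi 0  
0.06 brl [64, '(np.float64(-0.0008),', 'np.float64(0.0211))'] hi 0  
foot 0.66 [ 0.52681154 -0.12008056  0.04837849] -0.012139327548300612
barrel 0.68 [ 0.53768086 -0.02751275  0.02148817] 0.00548029953552203
barrel 0.27 [ 0.53403009 -0.11933196  0.04224643] -0.004885339705120222
```

>>> {"op": "move_arm", "data": {"increments": [{"xyz": [6,0,-4],"roll": 0,"grip": 0},{"xyz": [6,0,-4],"roll": 0,"grip": 0},{"xyz": [6,0,-4],"roll": 0,"grip": 0},{"xyz": [5,0,-4],"roll": 0,"grip": 0},{"xyz": [5,0,-4],"roll": 0,"grip": 0}]}}

```text
time_s: 14.13
position: [0.4983, -0.0436, 0.1051]
tcp_rot: [[0.997, 0.074, 0.0], [0.074, -0.997, -0.0], [0.0, 0.0, -1.0]]
force: [-1.3, 0.4, -1.3]
opening: 0.005
grasp_force: 0.5
```

>>> {"op": "move_arm", "data": {"increments": [{"xyz": [2,0,0],"roll": 0,"grip": 0},{"xyz": [2,0,0],"roll": 0,"grip": 0},{"xyz": [0,0,0],"roll": 0,"grip": 0}]}}

```text
time_s: 14.38
position: [0.5021, -0.0434, 0.1048]
tcp_rot: [[0.997, 0.074, 0.001], [0.074, -0.997, -0.0], [0.001, 0.0, -1.0]]
force: [-0.3, -0.0, -0.0]
opening: 0.004
grasp_force: 0.0
```

```bash
python3 - <<'E'
from m import *
for c in ['side','top']:
    im=show(c); save('s8'+c,im)
    for r in bot.spot_in('foot',c): w=cam2world(c,r['at']); print('foot',r['conf'],w,(w[:2]-B)@e)
im=cv2.imread('pics/s8side.png')[110:230,230:390]; cv2.imwrite('pics/c8.png',cv2.resize(im,None,fx=4,fy=4,interpolation=cv2.INTER_CUBIC))
E
```

```text
tcp -0.0311 -0.0025 0.1048 f [-0.3 -0.  -0. ]
-0.06 brl [29, '(np.float64(0.0038),', 'np.float64(0.0242))'] hi 21 [-0.0097 -0.059   0.1142] [-0.0059 -0.0521  0.1194]
-0.03 brl [32, '(np.float64(0.0032),', 'np.float64(0.0246))'] hi 24 [-0.0093 -0.029   0.1149] [-0.0054 -0.0222  0.1201]
0.0 brl [33, '(np.float64(0.0037),', 'np.float64(0.0243))'] hi 91 [-0.0208  0.0048  0.1186] [-0.0069  0.0076  0.1481]
0.03 brl [38, '(np.float64(-0.0467),', 'np.float64(0.0244))'] hi 24 [-0.0088  0.0303  0.1157] [-0.006   0.0373  0.1207]
0.06 brl [38, '(np.float64(-0.0044),', 'np.float64(0.0267))'] hi 29 [-0.0101  0.0614  0.1151] [-0.0054  0.0672  0.1188]
foot 0.55 [ 0.52451219 -0.01701942  0.10952458] -0.006884494217504242
tcp -0.0314 -0.0024 0.1045 f [-0.9 -0.4 -0. ]
-0.06 brl None hi 0  
-0.03 brl None hi 0  
0.0 brl None hi 0  
0.03 brl [14, '(np.float64(0.0101),', 'np.float64(0.0213))'] hi 0  
0.06 brl [40, '(np.float64(0.007),', 'np.float64(0.0211))'] hi 0  
foot 0.57 [0.54401131 0.05374286 0.04128161] 0.017744760151504016
foot 0.46 [ 0.53448564 -0.19981677  0.07437876] -0.010325580030925497
```

View pics/c8.png

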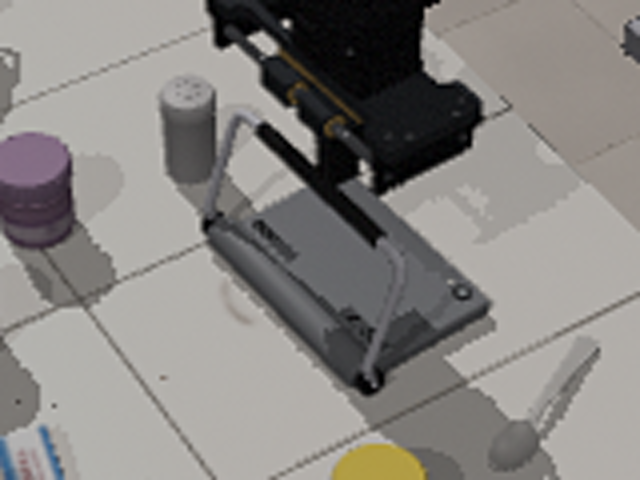

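Unfolding went well: the display is flat with the stand near its stop (bar around (320,185) in the crop). I start tipping, pushing the bar over with the fingertips.

>>> {"op": "move_arm", "data": {"increments": [{"xyz": [5.7,0,0],"roll": 0,"grip": 0},{"xyz": [6,0,-1],"roll": 0,"grip": 0},{"xyz": [5.6,0,-1],"roll": 0,"grip": 0},{"xyz": [5,0,-1],"roll": 0,"grip": 0},{"xyz": [5,0,-1],"roll": 0,"grip": 0}]}}

```text
time_s: 15.0
position: [0.529, -0.0411, 0.1084]
tcp_rot: [[0.997, 0.074, -0.001], [0.074, -0.997, 0.0], [-0.001, -0.0, -1.0]]
force: [-0.7, -0.6, -1.4]
opening: 0.004
grasp_force: 0.8
```

>>> {"op": "move_arm", "data": {"increments": [{"xyz": [5,0,-1],"roll": 0,"grip": 0},{"xyz": [5,0,-1],"roll": 0,"grip": 0},{"xyz": [5,0,0],"roll": 0,"grip": 0},{"xyz": [0,0,0],"roll": 0,"grip": 0}]}}

```text
time_s: 15.33
position: [0.5452, -0.0403, 0.1107]
tcp_rot: [[0.997, 0.074, 0.002], [0.074, -0.997, -0.0], [0.002, 0.0, -1.0]]
force: [-1.3, 0.2, 0.5]
opening: 0.006
grasp_force: 0.8
```

```bash
cat > t.py <<'E'
from m import *
import sys
def fit(c):
    s=bot.read_state(); q=s['position'][:2]-B; print('tcp',(q@e).round(4),(q@n).round(4),s['position'][2].round(4),'f',s['force'].round(1))
    im,D=meas(c); save(sys.argv[1]+c,im)
    for y0,y1 in [(-.062,-.035),(.035,.062)]:
        m=(D[:,1]>y0)&(D[:,1]<y1)&(D[:,0]>-.12)&(D[:,0]<.17)&(D[:,2]>.004)&(D[:,2]<.135); q=D[m]
        for z in np.arange(.01,.13,.01):
            k=q[abs(q[:,2]-z)<.005]
            if len(k): print(f'{z:.2f}:{k[:,0].min():.3f}..{k[:,0].max():.3f}',end=' ')
        print()
fit('side')
for r in bot.spot_in('foot','side'): w=cam2world('side',r['at']); print('foot',r['conf'],w.round(3),((w[:2]-B)@e).round(3))
for r in bot.spot_in('barrel','side'): w=cam2world('side',r['at']); print('barrel',r['conf'],w.round(3),((w[:2]-B)@e).round(3))
E
python3 t.py s9
```

```text
tcp 0.012 -0.0025 0.1107 f [-1.3  0.2  0.5]
0.01:0.001..0.145 0.02:-0.013..0.030 0.03:-0.047..0.024 0.04:-0.049..-0.036 0.11:0.034..0.037 0.12:0.025..0.038 
0.01:0.028..0.060 0.02:-0.023..0.030 0.03:-0.049..0.025 0.04:-0.083..-0.037 0.05:-0.091..-0.061 0.11:0.033..0.037 0.12:0.026..0.039 
foot 0.56 [ 0.562 -0.015  0.11 ] 0.031
barrel 0.82 [ 0.523 -0.016  0.037] -0.008
```

>>> {"op": "move_arm", "data": {"increments": [{"xyz": [5,0,0],"roll": 0,"grip": 0},{"xyz": [4.9,0,0],"roll": 0,"grip": 0},{"xyz": [4.9,0,0.4],"roll": 0,"grip": 0},{"xyz": [4.8,0,0.7],"roll": 0,"grip": 0},{"xyz": [4.8,0,1],"roll": 0,"grip": 0}]}}

```text
time_s: 15.9
position: [0.5685, -0.0383, 0.1083]
tcp_rot: [[0.997, 0.074, -0.0], [0.074, -0.997, 0.0], [-0.0, -0.0, -1.0]]
force: [-1.4, 0.0, -1.3]
opening: 0.005
grasp_force: 0.8
```

>>> {"op": "move_arm", "data": {"increments": [{"xyz": [4.7,0,1.2],"roll": 0,"grip": 0},{"xyz": [4.7,0,1.4],"roll": 0,"grip": 0},{"xyz": [4.6,0,1.7],"roll": 0,"grip": 0},{"xyz": [4.6,0,1.8],"roll": 0,"grip": 0},{"xyz": [0,0,0],"roll": 0,"grip": 0}]}}

```text
time_s: 16.32
position: [0.5879, -0.037, 0.1021]
tcp_rot: [[0.997, 0.074, 0.002], [0.074, -0.997, -0.0], [0.002, 0.0, -1.0]]
force: [-1.3, 0.6, -0.7]
opening: 0.0
grasp_force: 0.6
```

```bash
python3 t.py s10
```

```text
tcp 0.0549 -0.0025 0.1021 f [-1.3  0.6 -0.7]
0.01:0.098..0.121 0.02:0.009..0.024 0.03:0.007..0.026 0.08:-0.070..-0.058 0.09:-0.066..-0.055 0.10:0.069..0.080 0.11:0.069..0.077 
0.01:0.033..0.095 0.02:0.008..0.034 0.03:-0.005..0.029 0.04:-0.017..0.004 0.05:-0.026..-0.008 0.06:-0.040..-0.021 0.07:-0.050..-0.031 0.08:-0.068..-0.042 0.09:-0.064..-0.053 0.10:0.068..0.079 0.11:0.069..0.078 
foot 0.7 [0.603 0.006 0.101] 0.073
barrel 0.95 [ 0.525 -0.     0.058] -0.005
```

>>> {"op": "move_arm", "data": {"increments": [{"xyz": [4.4,0,2],"roll": 0,"grip": 0},{"xyz": [4.4,0,2.1],"roll": 0,"grip": 0},{"xyz": [4.2,0,2.2],"roll": 0,"grip": 0},{"xyz": [4.2,0,2.3],"roll": 0,"grip": 0},{"xyz": [4,0,2.5],"roll": 0,"grip": 0}]}}

```text
time_s: 16.88
position: [0.6082, -0.0354, 0.0909]
tcp_rot: [[0.997, 0.074, 0.0], [0.074, -0.997, -0.0], [0.0, 0.0, -1.0]]
force: [-1.2, -1.1, 0.2]
opening: 0.004
grasp_force: 0.5
```

>>> {"op": "move_arm", "data": {"increments": [{"xyz": [3.9,0,2.7],"roll": 0,"grip": 0},{"xyz": [4.1,0,2.8],"roll": 0,"grip": 0},{"xyz": [4.3,0,3],"roll": 0,"grip": 0},{"xyz": [4.5,0,3.1],"roll": 0,"grip": 0},{"xyz": [0,0,0],"roll": 0,"grip": 0}]}}

```text
time_s: 17.3
position: [0.6257, -0.0342, 0.0791]
tcp_rot: [[0.997, 0.074, 0.001], [0.074, -0.997, -0.0], [0.001, 0.0, -1.0]]
force: [0.6, 0.2, -1.0]
opening: 0.007
grasp_force: 0.3
```

```bash
python3 t.py s11
```

```text
tcp 0.0927 -0.0024 0.0791 f [ 0.6  0.2 -1. ]
0.01:0.142..0.150 0.07:-0.005..0.112 0.08:-0.011..0.114 0.09:-0.015..-0.007 0.10:-0.019..-0.011 0.11:-0.032..-0.015 0.12:-0.023..-0.021 
0.01:0.036..0.040 0.02:0.020..0.041 0.03:0.015..0.037 0.04:0.008..0.020 0.05:0.004..0.013 0.06:-0.001..0.008 0.07:-0.005..0.112 0.08:-0.011..0.113 0.09:-0.014..-0.006 0.10:-0.020..-0.010 0.11:-0.034..-0.016 0.12:-0.024..-0.022 
foot 0.78 [0.634 0.01  0.075] 0.104
barrel 0.69 [ 0.532 -0.002  0.082] 0.002
```

>>> {"op": "move_arm", "data": {"increments": [{"xyz": [4.5,0,3.2],"roll": 0,"grip": 0},{"xyz": [4.2,0,3.4],"roll": 0,"grip": 0},{"xyz": [4.1,0,3.5],"roll": 0,"grip": 0},{"xyz": [4,0,3.7],"roll": 0,"grip": 0},{"xyz": [3.7,0,3.8],"roll": 0,"grip": 0}]}}

```text
time_s: 17.87
position: [0.6455, -0.0327, 0.0616]
tcp_rot: [[0.997, 0.074, 0.0], [0.074, -0.997, -0.0], [0.0, 0.0, -1.0]]
force: [0.1, -0.6, 1.3]
opening: 0.004
grasp_force: 0.1
```

>>> {"op": "move_arm", "data": {"increments": [{"xyz": [3.5,0,4],"roll": 0,"grip": 0},{"xyz": [2.5,0,3],"roll": 0,"grip": 0},{"xyz": [0,0,0],"roll": 0,"grip": 0},{"xyz": [0,0,0],"roll": 0,"grip": 0}]}}

```text
time_s: 18.2
position: [0.6508, -0.0322, 0.0546]
tcp_rot: [[0.997, 0.074, -0.001], [0.074, -0.997, 0.0], [-0.001, -0.0, -1.0]]
force: [0.5, 0.3, 0.3]
opening: 0.004
grasp_force: 0.0
```

```bash
python3 t.py s12
```

```text
tcp 0.1179 -0.0022 0.0546 f [0.5 0.3 0.3]
0.01:0.148..0.148 0.04:0.025..0.026 0.05:0.022..0.132 0.06:0.022..0.127 0.07:0.020..0.025 0.08:0.018..0.024 0.09:0.017..0.021 0.10:0.014..0.018 0.11:0.013..0.017 0.12:0.001..0.017 
0.01:0.039..0.043 0.02:0.027..0.043 0.03:0.025..0.038 0.04:0.023..0.130 0.05:0.022..0.131 0.06:0.022..0.130 0.07:0.019..0.024 0.08:0.017..0.022 0.09:0.016..0.021 0.10:0.014..0.020 0.11:0.012..0.019 0.12:0.001..0.017 
foot 0.89 [0.652 0.033 0.051] 0.124
barrel 0.93 [ 0.55  -0.001  0.073] 0.019
```

Display is at about 81° now. I'll creep over the balance point.

>>> {"op": "move_arm", "data": {"increments": [{"xyz": [1.2,0,1.7],"roll": 0,"grip": 0},{"xyz": [1.2,0,1.7],"roll": 0,"grip": 0},{"xyz": [1.2,0,1.7],"roll": 0,"grip": 0},{"xyz": [1.1,0,1.7],"roll": 0,"grip": 0},{"xyz": [1,0,1.7],"roll": 0,"grip": 0}]}}

```text
time_s: 18.77
position: [0.6567, -0.0318, 0.0464]
tcp_rot: [[0.997, 0.074, 0.0], [0.074, -0.997, -0.0], [0.0, 0.0, -1.0]]
force: [-0.5, 0.3, -1.2]
opening: 0.005
grasp_force: 0.0
```

>>> {"op": "move_arm", "data": {"increments": [{"xyz": [1,0,1.7],"roll": 0,"grip": 0},{"xyz": [0.8,0,1.7],"roll": 0,"grip": 0},{"xyz": [0.5,0,1.7],"roll": 0,"grip": 0},{"xyz": [0,0,0],"roll": 0,"grip": 0}]}}

```text
time_s: 19.1
position: [0.6587, -0.0316, 0.041]
tcp_rot: [[0.997, 0.074, -0.001], [0.074, -0.997, 0.0], [-0.001, -0.0, -1.0]]
force: [0.1, -0.2, -0.8]
opening: 0.002
grasp_force: 0.0
```

```bash
python3 t.py s13
```

```text
tcp 0.1259 -0.0022 0.041 f [ 0.1 -0.2 -0.8]
0.01:-0.064..-0.064 0.02:0.033..0.136 0.03:0.034..0.140 0.04:0.034..0.037 0.05:0.035..0.037 0.06:0.035..0.038 0.07:0.036..0.040 0.08:0.036..0.039 0.09:0.039..0.040 0.10:0.040..0.040 0.12:0.029..0.159 
0.01:-0.089..0.141 0.02:0.034..0.047 0.03:0.033..0.140 0.04:0.034..0.132 0.05:0.035..0.037 0.06:0.035..0.039 0.07:0.036..0.039 0.08:0.037..0.039 0.09:0.038..0.041 0.10:0.038..0.042 0.11:0.038..0.042 0.12:0.028..0.159 
foot 0.75 [0.66  0.031 0.027] 0.132
barrel 0.72 [0.569 0.006 0.068] 0.04
```

>>> {"op": "move_arm", "data": {"increments": [{"xyz": [0,0,0],"roll": 0,"grip": 0},{"xyz": [0,0,0],"roll": 0,"grip": 0},{"xyz": [0,0,0],"roll": 0,"grip": 0},{"xyz": [0,0,0],"roll": 0,"grip": 0}]}}

```text
time_s: 19.58
position: [0.6589, -0.0317, 0.0416]
tcp_rot: [[0.997, 0.074, 0.0], [0.074, -0.997, -0.0], [0.0, 0.0, -1.0]]
force: [0.6, -0.3, 0.6]
opening: 0.002
grasp_force: 0.0
```

```bash
python3 t.py s14
```

```text
tcp 0.126 -0.0023 0.0416 f [ 0.6 -0.3  0.6]
0.01:-0.111..0.142 0.02:0.133..0.139 0.12:0.159..0.164 
0.01:-0.091..0.143 0.02:0.040..0.142 0.03:0.041..0.045 0.04:0.044..0.046 0.05:0.047..0.049 0.06:0.051..0.053 0.07:0.052..0.054 0.08:0.056..0.058 0.09:0.060..0.062 0.10:0.062..0.064 0.11:0.065..0.068 0.12:0.057..0.159 
foot 0.93 [0.664 0.022 0.01 ] 0.135
foot 0.55 [0.591 0.022 0.026] 0.062
foot 0.43 [0.473 0.134 0.011] -0.047
barrel 0.7 [0.593 0.02  0.027] 0.064
```

>>> {"op": "move_arm", "data": {"increments": [{"xyz": [0,0,-10],"roll": 0,"grip": 0},{"xyz": [0,0,-30],"roll": 0,"grip": 0},{"xyz": [0,0,-40],"roll": 0,"grip": 0},{"xyz": [0,0,-40],"roll": 0,"grip": 0},{"xyz": [0,0,-40],"roll": 0,"grip": 0}]}}

```text
time_s: 20.15
position: [0.6584, -0.0316, 0.2037]
tcp_rot: [[0.997, 0.074, -0.0], [0.074, -0.997, 0.0], [-0.0, -0.0, -1.0]]
force: [1.0, -0.4, -0.6]
opening: 0.006
grasp_force: 0.0
```

>>> {"op": "move_arm", "data": {"increments": [{"xyz": [0,10,-30],"roll": 0,"grip": 0},{"xyz": [0,35,0],"roll": 0,"grip": 0},{"xyz": [0,35,0],"roll": 0,"grip": 0},{"xyz": [0,35,0],"roll": 0,"grip": 0},{"xyz": [0,35,0],"roll": 0,"grip": 0}]}}

```text
time_s: 20.57
position: [0.6699, -0.1824, 0.233]
tcp_rot: [[0.997, 0.075, 0.001], [0.075, -0.997, -0.001], [0.001, 0.001, -1.0]]
force: [-0.0, -0.0, -0.0]
opening: 0.005
grasp_force: 0.0
```

>>> {"op": "move_arm", "data": {"increments": [{"xyz": [-15,30,0],"roll": 0,"grip": 0},{"xyz": [-15,30,0],"roll": 0,"grip": 0},{"xyz": [0,0,0],"roll": 0,"grip": 0},{"xyz": [0,0,0],"roll": 0,"grip": 0}]}}

```text
time_s: 20.9
position: [0.6435, -0.2454, 0.2321]
tcp_rot: [[0.998, 0.07, 0.0], [0.07, -0.998, 0.0], [0.0, -0.0, -1.0]]
force: [0.6, -0.2, -0.8]
opening: 0.004
grasp_force: 0.0
```

```bash
python3 - <<'E'
from m import *
im,D=meas('side'); save('s15',im)
for y0,y1 in [(-.07,-.03),(-.02,.02),(.03,.07)]:
    k=D[(D[:,1]>y0)&(D[:,1]<y1)&(D[:,2]>.035)&(D[:,2]<.115)&(D[:,0]>.02)&(D[:,0]<.1)]
    p=np.polyfit(k[:,2],k[:,0],1); r=k[:,0]-np.polyval(p,k[:,2]); k=k[abs(r)<.003]; p=np.polyfit(k[:,2],k[:,0],1)
    print(len(k),'lean',np.degrees(np.arctan(p[0])),'x@0',p[1])
for l in ['foot','barrel','squat_jar','salt_shaker','spoon','glasses']:
    for r in bot.spot_in(l,'side'): w=cam2world('side',r['at']); print(l,round(r['conf'],2),w.round(3),((w[:2]-B)@e).round(3))
im=im[90:240,220:420]; save('c15',cv2.resize(im,None,fx=4,fy=4,interpolation=cv2.INTER_CUBIC))
E
```

```text
75 lean 17.24922659037348 x@0 0.032486065833530024
75 lean 17.34715144037657 x@0 0.03226058684574696
74 lean 17.086049779987068 x@0 0.03250308255839835
foot 0.6 [ 0.662 -0.003  0.012] 0.131
barrel 0.76 [ 0.591 -0.013  0.029] 0.059
squat_jar 0.93 [ 0.753 -0.117  0.057] 0.214
squat_jar 0.84 [ 0.658 -0.188  0.057] 0.114
squat_jar 0.66 [0.612 0.169 0.067] 0.094
salt_shaker 0.54 [ 0.533 -0.186  0.057] -0.011
spoon 0.77 [0.475 0.132 0.008] -0.046
spoon 0.35 [ 0.593 -0.018  0.024] 0.061
glasses 0.8 [0.505 0.295 0.032] -0.004
```

View pics/c15.png

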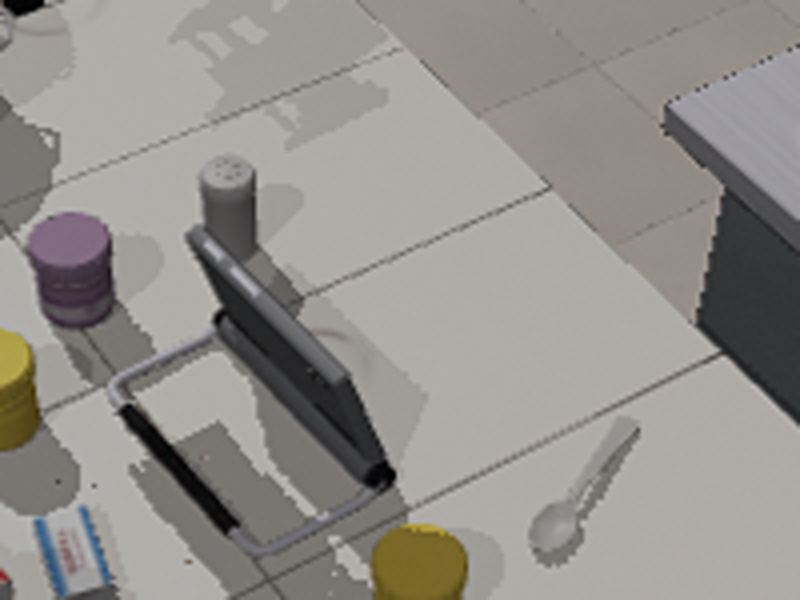

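The crop shows the display standing on its own. It leans back about 17°, with the foot's black sleeve on the counter at (180,465). The purple jar is upright and clear at (70,270), and the other things are undisturbed. Handing in.

```bash
python3 -c "
from rig import bot; print(bot.hand_in())"
```

```text
the job is handed in; nothing more can be done
None
```

I moved the jar clear and upright, unfolded the stand and tipped the display up. It now stands by itself, leaning back about 17° (nominal 15°), so the stand is probably about 2° short of its stop. My first try at the stand lifted and dragged the display; I laid it back, but it ended turned about 3.5° and roughly 12 mm further from the robot. I handed it in after about 21 s.

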